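Wedge a split biscuit mould shut

TASK

Take the wooden pestle off its cork coaster and with its foot tap the loose wedge gently down into its slot, until the two halves of the mould are shut and the wedge is tight and goes no further. Keep the gripper itself off the wedge and the mould, do not hammer hard (stay well under 30 N), leave the spice jar and the two cookie cutters close by alone, and stand the pestle upright on its coaster again.

Things in the scene. Friction and masses are not known exactly. Their poses are not given: they have to be found in the camera images.
- mould: split wooden biscuit mould, fixed, on a pale baseboard 110 (x) x 190 (y) x 14 mm. Origin: underside of the baseboard. Along local y, from -y to +y: end cheek, fixed half, parting joint, sliding half, wedge slot, stop. Tops of the halves 95 mm, of the stop about 101 mm above the worktop
- half_face (a point): top edge of the sliding half where the wedge bears on it, 95 mm above the worktop. Facing it across the slot is the stop, a pale post with a leaning face and two guide lips beside the wedge. The stop is set anew each time, up to 2 mm either way along local y, unmeasured, so the height at which the wedge is home varies by up to 16 mm either way
- half (a joint): position of the sliding half: 0 = widest open (8 mm gap), 0.008 m = shut (a hard end; gap closed). It moves towards local -y of the mould to shut; a light spring pushes it open (about 2.5 N at the start, 3.5 N when shut), so it always bears on the wedge
- wedge: dark wooden wedge standing loose in the slot, thin end down: 34 mm wide (x), 109 mm tall, 16 mm thick (y) at the thin end, 1 mm more per 8 mm of height; flat head 34 x 31 x 14 mm on top. Origin: thin end, on the upright face; z up.
- wedge_top (a point): centre of the flat top of the wedge's head, where to tap; about 166 to 179 mm above the worktop at the start, 124 to 160 mm when home (it sinks about 12 to 52 mm). Driving it down takes about 2 to 6 N and shifts the sliding half; once home the force rises steeply, so come slowly. Friction keeps the wedge where it is driven; pressed home with some 12 to 25 N it stays tight
- pestle: pale turned wooden pestle, 135 mm tall, standing upright, loose, 0.25 kg. Origin: centre of its flat foot (34 mm wide); straight round shaft 28 mm wide from 45 to 112 mm above the foot, a knob 34 mm wide above that. Local z points up
- coaster: round cork coaster, 100 mm wide, 8 mm thick, fixed on the worktop. Origin: centre of its underside
- cinnamon_jar: bystander: spice jar 44 x 44 x 96 mm with a dark lid, origin at its underside, behind the mould
- cutter_3: bystander: sheet-metal cookie cutter 61 x 58 x 23 mm, origin at its underside, behind the mould
- cutter_0: bystander: sheet-metal cookie cutter 53 x 59 x 23 mm, origin at its underside, behind the coaster
Not all that is in view belongs to the job. Of the things that look like the coaster, take the one that is farthest from the robot's base at the start.

How it is judged (in metres and radians):
On the way, in this order (a step that is already met when the one before it is completed fails the run):
1. the pestle is lifted off the coaster, more than 60 mm above the worktop (height (world z) of pestle above 0.06 m), for 0.2 s.
2. the pestle's foot presses on the wedge (over 1.5 N) (contact force between pestle and wedge above 1.5 N).
3. the wedge has shut the mould (gap under 0.6 mm) (value of joint half above 0.0074 m and contact force between wedge and mould above 2 N), for 0.2 s.
At the end, for the whole second after the job is handed in: the mould is shut (gap under 0.6 mm), the wedge stands at rest in its slot and is tight: it presses on the mould with more than 8 N by itself; the pestle stands upright at rest on the coaster, its foot within 30 mm of the coaster's centre (value of joint half above 0.0074 m and contact force between wedge and mould above 8 N and angle between wedge's own z axis and vertical below 0.12 rad and linear speed of wedge below 0.005 m/s and horizontal distance between pestle and coaster below 0.03 m and angle between pestle's own z axis and vertical below 0.1 rad and height (world z) of pestle between 0.004 and 0.015 m and linear speed of pestle below 0.01 m/s); the robot touches nothing.
It fails at once if the pestle hits or presses the wedge with more than 30 N (contact force between pestle and wedge above 30 N).
It fails at once if the pestle presses on the mould itself with more than 3 N (contact force between pestle and mould above 3 N).
It fails at once if the gripper or arm touches the wedge or the mould (over 1 N) (contact force between any of the fingers, the arm and wedge above 1 N or contact force between any of the fingers, the arm and mould above 1 N).
It fails at once if the jar or a cutter near the work is moved more than 20 mm or tipped (distance of any of cinnamon_jar, cutter_3, cutter_0 from where it was at the start of the episode above 0.02 m or angle between any of cinnamon_jar, cutter_3, cutter_0's own z axis and vertical above 0.3 rad).
It also fails if it takes over 61 s, if anything falls off the work surface, if the arm or the gripper's body presses on something with over 40 N, if the wrist force passes 120 N, or if a joint passes its speed limit or range.

ROBOT

A 6-joint arm with a two-finger parallel gripper is mounted at the origin on a cart in front of the work surface, level with it; the furniture and walls round the work are solid. World frame = base frame: x ahead of the robot, y to its left, z up, the work surface at z = 0. Lengths are in mm, angles in rad, forces in N, time in s.
With the tool pointing down it reaches from about 350 to 775 mm from the base axis. Payload 7.3 kg.
Tool frame: the origin (TCP) lies at the very end of the fingers, on their centre line; the grasp point (between the pads) lies 19 mm behind it; z points along the fingers, y is the line along which they close (so a half turn about z gives the same grasp; the last joint's range is limited). The gripper opens to 92 mm and grips with 3 to 60 N. Pads are 19 mm wide; open, the fingers measure 130 mm over their backs; the gripper's body (75 mm by 190 mm) begins 47 mm behind the grasp point.
Start: joints at [1.041, 0.342, 1.524, -0, 1.275, -0.146], TCP at [196.573, 486.834, 192.541] pointing down, gripper open.
Joint ranges: [-2.53, 2.53], [-0.77, 2.02], [0.04, 2.7], [-1, 4.14], [0.28, 2.66], [-3.11, 3.11]. Speed limits (rad/s): [2.57, 2.57, 3.14, 3.14, 3.14, 3.14].

INTERFACE

Orientations are given as [roll, pitch, yaw] about the fixed x, y, z axes, in that order (R = Rz(yaw) Ry(pitch) Rx(roll)).
In Python, from plant import * gives the robot as it stands.
- The arm moves only by the tool arm_command, never from a script. Its arguments are lists of equal length, an entry for each row: "gripper": the finger opening in mm, from 0 to 91.8; "dp": the shift along the tool's x, y, z in units of 25 mm (1.0 is 25 mm), a list of three; "twist": the turn about the tool's z in units of 5 degrees (1.0 is 5 degrees). A call has exactly 5 rows; each row shifts and turns the commanded pose from where the row before left it, along the tool's axes as they then stand; what a row does not reach is not made up. A row lasts 1/8 s, in which the tool goes at most 62.5 mm and 10.7 degrees, less where a joint would pass 70% of its speed; a pose out of reach is approached as far as the arm can. A call is refused whole if a number of a shift passes 1 or a number of a turn 1, either way. A call with a gripper value outside its range is refused whole. The fingers move at their own pace and stop on an object; the grip force is fixed at half the most. Time passes only in rows, so rows that do not move let the fingers close, or fill a call up. It gives the time, the measured TCP pose, the force, the opening and the grip force at its end, in the units of the state.
- get_obs(): the state, without advancing time (a new reading comes with each control period).
- capture(name): name is "side" or "top" or "wrist"; returns the picture (480x640x3 uint8, red, green, blue); there is no depth.
- get_calibration(name): a dict with "mtx" (3x3 intrinsics, pixels), "dist_coeffs" ([k1, k2, p1, p2, k3] as OpenCV has them; the pictures are not rectified), "position" and "attitude" of the camera in the world; the wrist camera has in their place "mount" (4x4, takes a point from camera to tool coordinates, whose origin is the TCP and whose axes are the flange's). Camera axes: x right, y down, z forward; pixel columns grow to the right and rows downward; lengths in mm; the calibration is good to about 2 mm. A picture is of the moment at which its call begins: read the wrist's pose just before it. get_calibration takes no time and is no camera call.
- close_job(): hands the job in; it is judged then, once.
The state is a dict: "time": time; "joint_positions": joint angles; "dq": joint speeds; "tau": joint torques, N m; "tool_pos": TCP position; "tcp_rot": TCP orientation; "contact_force": force on the tool from outside, world axes, zero at the start; "moment": the same for the moment, N m; "grip_width": finger opening in mm; "finger_force": force on a finger pad.
Only numpy, scipy, OpenCV 4.12 (cv2) and the standard library are available. Lean on these libraries where they do the work, as an engineer would, in place of code of your own. Each camera call takes 0.05 s, during which the arm holds its last target. There are 200 camera calls.

## Working session

There is one attempt and no reset: what is moved stays moved. The work goes in short steps, Python scripts to look and compute and a tool call to move; the robot and the scene stay as the last step left them, time stands still between calls to the robot, and variables do not carry over. Pictures are saved under pics/ and viewed, at most 10 in all, crops included, and the job is handed in when it is done.

Besides the shell and the picture viewer there is one more tool, called after "Request:" as a command line: name --pt "numbers of a row" for each row, then --argument value for the rest. arm_command: Moves the arm, as the interface text tells. Its arguments: {"type":"object","properties":{"gripper":{"type":"array"},"dp":{"type":"array"},"twist":{"type":"array"}},"required":["gripper","dp","twist"]}

```bash
mkdir -p pics; cat > h.py <<'E'
from plant import *
import numpy as np, cv2
from scipy.spatial.transform import Rotation as R
def cam(n):
    c=get_calibration(n); return c
E
python3 - <<'E'
from h import *
o=get_obs(); print(o)
for n in ("side","top"):
    cv2.imwrite(f"pics/{n}0.png",capture(n)[:,:,::-1])
for n in ("side","top","wrist"): print(n,get_calibration(n))
E
```

```text
{'time': 0.0, 'joint_positions': array([ 1.04099693e+00,  3.42719040e-01,  1.52505578e+00, -5.43532766e-06,
        1.27540057e+00, -1.46019464e-01]), 'dq': array([ 1.93984310e-04, -2.96395069e-03,  1.59796842e-04, -4.04891251e-04,
        3.83894399e-05,  7.48156253e-04]), 'tau': array([ 1.61944776e-03, -4.31245422e+01, -2.44222802e+01,  7.18597183e-02,
        5.59482677e-02, -2.06335158e-04]), 'tool_pos': array([196.32003941, 486.39439262, 191.83339585]), 'tcp_rot': array([-3.14002600e+00, -2.25147953e-04,  2.75781413e+00]), 'contact_force': array([-0.49847035, -0.7858015 ,  0.66663743]), 'moment': array([ 0.01898464, -0.00555519, -0.04447726]), 'finger_force': 0.0, 'grip_width': 91.97162988570929}
side {'mtx': array([[546.34335868,   0.        , 330.12204506],
       [  0.        , 546.34335868, 244.87630432],
       [  0.        ,   0.        ,   1.        ]]), 'dist_coeffs': array([-0.11138528,  0.        ,  0.        ,  0.        ,  0.        ]), 'position': array([ 550.60117368, -747.99677741,  827.23034181]), 'attitude': array([-2.32749673, -0.00892482, -0.03987854])}
top {'
[... 284 characters left out ...]
  -3.10319705, 1123.92988206]), 'attitude': array([-3.06041282,  0.00399844, -1.59523692])}
wrist {'mtx': array([[386.2727391 ,   0.        , 324.42416193],
       [  0.        , 386.2727391 , 232.71104808],
       [  0.        ,   0.        ,   1.        ]]), 'dist_coeffs': array([-0.03801847,  0.        ,  0.        ,  0.        ,  0.        ]), 'mount': array([[ 2.64778911e-04, -9.51696497e-01, -3.07040237e-01,
         8.29163833e+01],
       [ 9.99999960e-01,  2.82514126e-04, -1.33168322e-05,
        -8.80699750e-02],
       [ 9.94167866e-05, -3.07040221e-01,  9.51696534e-01,
        -1.91058757e+02],
       [ 0.00000000e+00,  0.00000000e+00,  0.00000000e+00,
         1.00000000e+00]])}
```

View pics/top0.png

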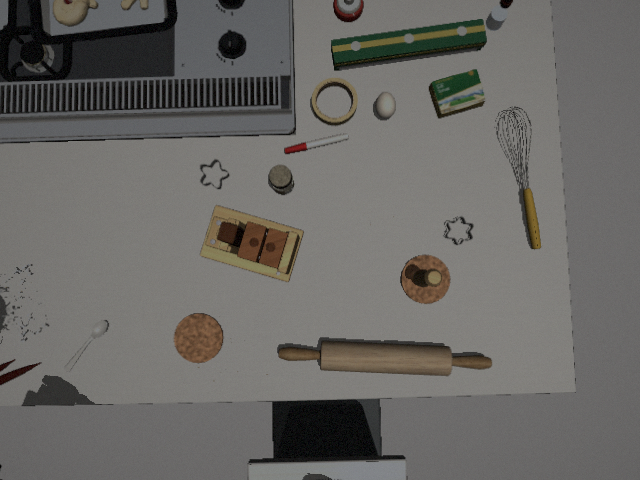

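View pics/side0.png

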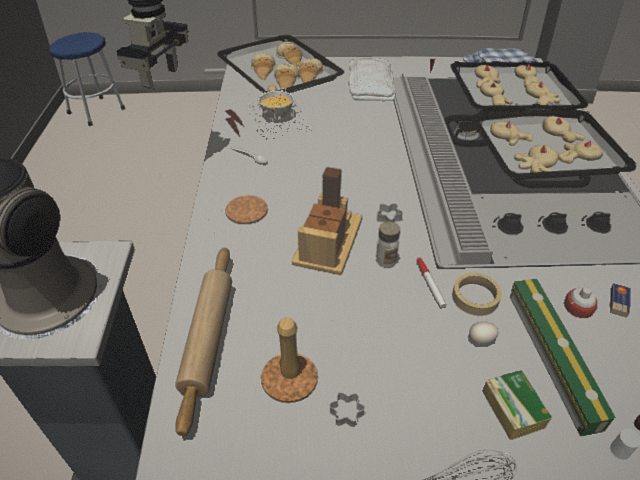

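The top picture shows two coasters: a bare one at (199,338), and one at (426,279) carrying the pestle. The mould is at (253,243) with the wedge's dark head at (231,233). The jar is at (281,179), and the cutters at (213,174) and (458,230). The side picture agrees: wedge top at (332,172), pestle at (288,350).

```bash
cat >> h.py <<'E'
def pose(n,o=None):
    c=get_calibration(n)
    if n=="wrist":
        T=np.eye(4);T[:3,:3]=R.from_euler('xyz',o['tcp_rot']).as_matrix();T[:3,3]=o['tool_pos'];T=T@c['mount']
        return c,T[:3,:3],T[:3,3]
    return c,R.from_euler('xyz',c['attitude']).as_matrix(),np.array(c['position'])
def p2w(n,uv,z,o=None):
    c,r,t=pose(n,o)
    q=cv2.undistortPoints(np.array([[uv]],float),c['mtx'],c['dist_coeffs'])[0,0]
    d=r@np.array([q[0],q[1],1]); return t+d*(z-t[2])/d[2]
def w2p(n,p,o=None):
    c,r,t=pose(n,o)
    return cv2.projectPoints(np.array([p],float),cv2.Rodrigues(r.T)[0],-r.T@t,c['mtx'],c['dist_coeffs'])[0][0,0]
E
python3 - <<'E'
from h import *
for k,uv,z in [("coaster pestle",(426,279),8),("coaster bare",(199,338),8),("pestle knob top",(433,278),135),("wedge top",(231,232),172),("jar top",(281,174),96),("cut3",(213,174),23),("cut0",(458,230),23),("base corners",(215,206),14),("",(302,230),14),("",(289,281),14),("",(202,256),14)]:
    p=p2w("top",uv,z);print(k,p.round(1),np.hypot(*p[:2]).round())
for k,uv,z in [("coaster",(290,378),8),("bare",(246,209),8),("knob",(287,323),132),("wedge top",(332,172),172)]:
    print(k,p2w("side",uv,z).round(1))
a=cv2.imread("pics/top0.png")[190:320,180:480]
b=cv2.imread("pics/side0.png")[150:280,280:420]
cv2.imwrite("pics/c1.png",np.vstack([cv2.resize(a,(800,347),interpolation=2),cv2.resize(b,(270,250),interpolation=2) if 0 else cv2.copyMakeBorder(cv2.resize(b,(270,250),interpolation=2),0,0,0,530,0)]))
E
```

```text
coaster pestle [ 507.1 -211.6    8. ] 549.0
coaster bare [399.1 252.1   8. ] 472.0
pestle knob top [ 507.9 -200.6  135. ] 546.0
wedge top [596.7 157.  172. ] 617.0
jar top [713.   73.2  96. ] 717.0
cut3 [731.7 217.7  23. ] 763.0
cut0 [ 604.3 -277.6   23. ] 665.0
base corners [666.9 215.9  14. ] 701.0
 [613.   38.5  14. ] 614.0
 [509.9  67.1  14. ] 514.0
 [564.9 243.3  14. ] 615.0
coaster [ 509.  -217.3    8. ]
bare [399.8 247.5   8. ]
knob [ 509.3 -193.7  132. ]
wedge top [596.6 161.4 172. ]
```

View pics/c1.png

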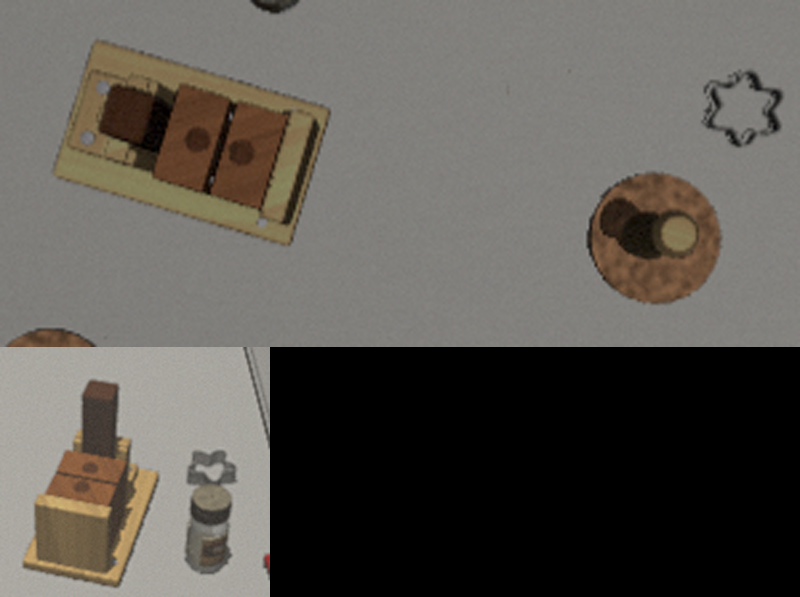

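The coaster at (426,279) carries the pestle and lies 549 mm from the base, against 472 mm for the bare one at (199,338), so it is the coaster meant. The crop confirms this. I'll go above the pestle.

Request:
arm_command --gripper '[91.8, 91.8, 91.8, 91.8, 91.8]' --pt "-1 -1 0" --pt "-1 -1 0" --pt "-1 -1 0" --pt "-1 -1 0" --pt "-1 -1 0" --twist '[0, 0, 0, 0, 0]'

```text
time: 0.72
tool_pos: [265.8, 322.9, 192.3]
tcp_rot: [-3.141, -0.0, 2.758]
contact_force: [0.4, -0.4, 0.6]
grip_width: 91.9
finger_force: 0.0
```

Request:
arm_command --gripper '[91.8, 91.8, 91.8, 91.8, 91.8]' --pt "-1 -1 0" --pt "-1 -1 0" --pt "-1 -1 0" --pt "-1 -1 0" --pt "-1 -1 0" --twist '[0, 0, 0, 0, 0]'

```text
time: 1.35
tool_pos: [334.9, 160.3, 192.4]
tcp_rot: [-3.142, -0.0, 2.758]
contact_force: [-0.6, 0.5, 0.8]
grip_width: 91.7
finger_force: 0.0
```

Request:
arm_command --gripper '[91.8, 91.8, 91.8, 91.8, 91.8]' --pt "-1 -1 0" --pt "-1 -1 0" --pt "-1 -1 0" --pt "-1 -1 0" --pt "-1 -1 0" --twist '[0, 0, 0, 0, 0]'

```text
time: 1.98
tool_pos: [404.0, -2.4, 192.3]
tcp_rot: [3.142, -0.0, 2.758]
contact_force: [0.9, 0.3, 0.0]
grip_width: 91.9
finger_force: 0.0
```

Request:
arm_command --gripper '[91.8, 91.8, 91.8, 91.8, 91.8]' --pt "-1 -1 0" --pt "-1 -1 0" --pt "-1 -1 0" --pt "-1 -1 0" --pt "-0.5 -0.5 0" --twist '[0, 0, 0, 0, 0]'

```text
time: 2.6
tool_pos: [466.3, -149.0, 192.0]
tcp_rot: [3.141, -0.001, 2.756]
contact_force: [0.4, -1.0, -0.3]
grip_width: 91.7
finger_force: 0.0
```

```bash
python3 - <<'E'
from h import *
o=get_obs(); print(o['tool_pos'])
cv2.imwrite("pics/w1.png",capture("wrist")[:,:,::-1])
np.save("o1.npy",o,allow_pickle=True)
print(w2p("wrist",[508,-201,143],o),w2p("wrist",[508,-213,8],o),w2p("wrist",[508,-201,8],o))
E
```

```text
[ 466.25334002 -149.00144381  192.03220763]
[278.43777332 318.69602835] [282.55726543 255.38320704] [293.13139722 251.32944159]
```

View pics/w1.png

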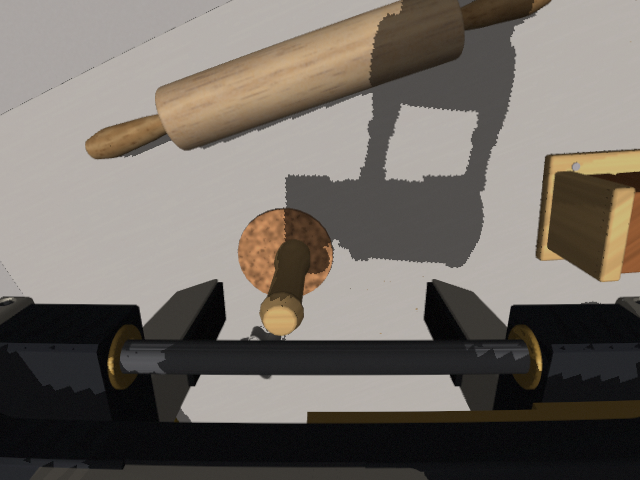

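The wrist picture has the knob's top at (281,319) and the coaster's centre at (285,252), within 3 px of the predictions.

```bash
python3 - <<'E'
from h import *
o=np.load("o1.npy",allow_pickle=True).item()
k=p2w("wrist",(281,319),143,o);c=p2w("wrist",(285.5,252),8,o);print(k,c,p2w("top",(434.2,277.4),143))
m=R.from_euler('xyz',o['tcp_rot']).as_matrix()
d=m.T@(np.array([k[0],k[1],82])-o['tool_pos']);print(d/25)
E
```

```text
[ 508.89805791 -199.42130101  143.        ] [ 505.7094182  -208.63894327    8.        ] [ 508.91336011 -201.17838888  143.        ]
[-2.34204982 -1.22872845  4.39926609]
```

Request:
arm_command --gripper '[91.8, 91.8, 91.8, 91.8, 91.8]' --pt "-0.8 -0.42 0" --pt "-0.8 -0.42 0" --pt "-0.75 -0.42 0" --pt "0 0 0.4" --pt "0 0 0.8" --twist '[0, 0, 0, 0, 0]'

```text
time: 3.28
tool_pos: [508.4, -197.8, 162.1]
tcp_rot: [3.141, 0.0, 2.758]
contact_force: [0.3, -0.2, -0.3]
grip_width: 91.9
finger_force: 0.0
```

Request:
arm_command --gripper '[91.8, 91.8, 91.8, 91.8, 91.8]' --pt "0 0 0.8" --pt "0 0 0.8" --pt "0 0 0.8" --pt "0 0 0.5" --pt "0 0 0.3" --twist '[0, 0, 0, 0, 0]'

```text
time: 3.9
tool_pos: [508.2, -198.1, 81.9]
tcp_rot: [3.141, -0.001, 2.758]
contact_force: [-0.0, 0.0, -0.2]
grip_width: 91.9
finger_force: 0.0
```

Request:
arm_command --gripper '[60, 45, 36, 32, 28]' --pt "0 0 0" --pt "0 0 0" --pt "0 0 0" --pt "0 0 0" --pt "0 0 0" --twist '[0, 0, 0, 0, 0]'

```text
time: 4.53
tool_pos: [508.8, -199.0, 82.7]
tcp_rot: [3.142, 0.0, 2.758]
contact_force: [-0.3, 0.2, -0.1]
grip_width: 46.7
finger_force: 0.0
```

Request:
arm_command --gripper '[20, 15, 10, 10, 10]' --pt "0 0 0" --pt "0 0 0" --pt "0 0 0" --pt "0 0 0" --pt "0 0 0" --twist '[0, 0, 0, 0, 0]'

```text
time: 5.15
tool_pos: [508.8, -199.0, 82.5]
tcp_rot: [3.142, 0.0, 2.758]
contact_force: [-0.0, -0.2, 0.4]
grip_width: 30.6
finger_force: 30.0
```

Request:
arm_command --gripper '[10, 10, 10, 10, 10]' --pt "0 0 -0.2" --pt "0 0 -0.5" --pt "0 0 -1" --pt "0 0 -1" --pt "0 0 -1" --twist '[0, 0, 0, 0, 0]'

```text
time: 5.78
tool_pos: [508.7, -198.8, 176.5]
tcp_rot: [3.141, 0.0, 2.758]
contact_force: [0.1, -1.0, -3.6]
grip_width: 31.0
finger_force: 30.0
```

Request:
arm_command --gripper '[10, 10, 10, 10, 10]' --pt "0 0 -1" --pt "0 0 -1" --pt "0 0 -1" --pt "0 0 -1" --pt "0.2 0.5 -0.2" --twist '[0, 0, 0, 0, 0]'

```text
time: 6.4
tool_pos: [509.3, -185.8, 282.0]
tcp_rot: [-3.141, 0.004, 2.757]
contact_force: [0.7, 0.2, -3.1]
grip_width: 30.3
finger_force: 30.0
```

```bash
python3 - <<'E'
from h import *
o=get_obs(); print(o)
cv2.imwrite("pics/w2.png",capture("side")[40:440,200:480,::-1])
# wedge top candidates from initial pics, z unknown: triangulate top/side
from scipy.optimize import least_squares
# crop readings of wedge-top centre
top=(228.4,232); side=(332,172)
f=lambda p: np.r_[w2p("top",p)-top,w2p("side",p)-side]
r=least_squares(f,[597,159,172]);print(r.x,r.fun)
E
```

```text
{'time': 6.4, 'joint_positions': array([-4.91277114e-01,  3.20144724e-01,  1.31049292e+00,  1.21709693e-04,
        1.50730313e+00, -1.67709614e+00]), 'dq': array([ 0.19638784, -0.07412171,  0.08435544,  0.01237287,  0.04513349,
        0.18537825]), 'tau': array([ -1.63051553, -45.71170807, -28.41856241,  -0.23209659,
         0.3191903 ,  -0.36419375]), 'tool_pos': array([ 509.3128802 , -185.80126779,  281.98229508]), 'tcp_rot': array([-3.141326  ,  0.00364416,  2.75660833]), 'contact_force': array([ 0.74373354,  0.19948267, -3.13339719]), 'moment': array([-0.04924925, -0.02203602, -0.0089703 ]), 'finger_force': 29.999114193487912, 'grip_width': 30.253922555167506}
[596.7342435  161.59451211 171.86754101] [ 0.00318694  0.06479549  0.07506173 -0.008553  ]
```

View pics/w2.png

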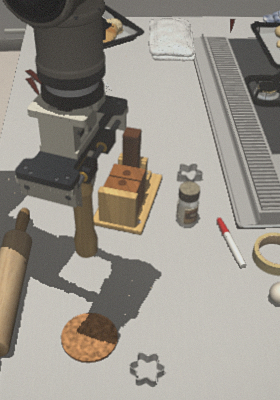

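Side view: the pestle hangs upright in the gripper at (88,220) in the crop, and the coaster is empty. Triangulation puts the wedge top at (596.7, 161.6, 172), inside the 166–179 mm range. I'll carry it over.

Request:
arm_command --gripper '[10, 10, 10, 10, 10]' --pt "0.14 0.9 0" --pt "0.14 1 0" --pt "0.14 1 0" --pt "0.14 1 0" --pt "0.14 1 0" --twist '[0, 0, 0, 0, 0]'

```text
time: 7.08
tool_pos: [537.8, -63.7, 278.8]
tcp_rot: [3.142, -0.002, 2.758]
contact_force: [-0.4, 0.7, -3.5]
grip_width: 30.9
finger_force: 30.0
```

Request:
arm_command --gripper '[10, 10, 10, 10, 10]' --pt "0.14 1 0" --pt "0.14 1 0" --pt "0.14 1 0" --pt "0.14 1 0" --pt "0.14 1 0" --twist '[0, 0, 0, 0, 0]'

```text
time: 7.7
tool_pos: [568.2, 58.6, 278.7]
tcp_rot: [-3.141, -0.002, 2.758]
contact_force: [0.0, -0.5, -3.0]
grip_width: 31.0
finger_force: 30.0
```

Request:
arm_command --gripper '[10, 10, 10, 10, 10]' --pt "0.14 1 0" --pt "0.14 1 0" --pt "0.14 1 0" --pt "0.14 0.8 0" --pt "0 0.5 0" --twist '[0, 0, 0, 0, 0]'

```text
time: 8.32
tool_pos: [595.9, 163.3, 279.4]
tcp_rot: [-3.141, -0.001, 2.759]
contact_force: [0.1, -0.5, -2.5]
grip_width: 31.2
finger_force: 30.0
```

```bash
python3 - <<'E'
from h import *
o=get_obs(); print(o['tool_pos'],o['contact_force'])
im=capture("wrist"); s=capture("side")
t=o['tool_pos']; 
print("foot px",w2p("wrist",t-[0,0,74.5],o),"wedge",w2p("wrist",[596.7,161.6,172],o))
print("side foot",w2p("side",t-[0,0,74.5]))
a=cv2.resize(im[100:400,150:500],(420,360)); b=cv2.resize(s[60:260,250:450],(360,360),interpolation=2)
cv2.imwrite("pics/w3.png",np.hstack([a,b])[:,:,::-1])
E
```

```text
[595.90928482 163.32085456 279.35901541] [ 0.07282863 -0.45753988 -2.54909637]
foot px [324.61505924 229.18694979] wedge [323.0009509  218.65423673]
side foot [331.81273263 158.0578811 ]
```

View pics/w3.png

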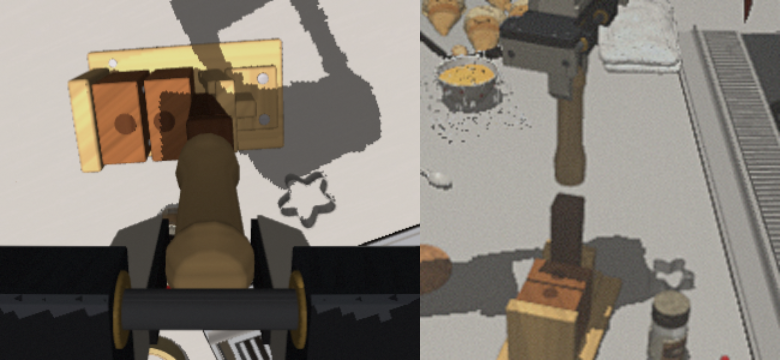

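Foot and wedge head line up: in the side view the foot's tip is at (333,160) and the wedge top at (333,171). I'll come down slowly.

Request:
arm_command --gripper '[10, 10, 10, 10, 10]' --pt "0 0 0.4" --pt "0 0 0.4" --pt "0 0 0.2" --pt "0 0 0.1" --pt "0 0 0" --twist '[0, 0, 0, 0, 0]'

```text
time: 9.05
tool_pos: [596.3, 161.9, 252.6]
tcp_rot: [3.141, 0.0, 2.758]
contact_force: [0.6, -0.1, -2.5]
grip_width: 30.6
finger_force: 30.0
```

Request:
arm_command --gripper '[10, 10, 10, 10, 10]' --pt "0 0 0.05" --pt "0 0 0.05" --pt "0 0 0.05" --pt "0 0 0.05" --pt "0 0 0" --twist '[0, 0, 0, 0, 0]'

```text
time: 9.68
tool_pos: [596.3, 162.0, 247.7]
tcp_rot: [3.141, 0.0, 2.758]
contact_force: [0.3, 0.1, -2.4]
grip_width: 30.7
finger_force: 30.0
```

Request:
arm_command --gripper '[10, 10, 10, 10, 10]' --pt "0 0 0.05" --pt "0 0 0.05" --pt "0 0 0.05" --pt "0 0 0.05" --pt "0 0 0" --twist '[0, 0, 0, 0, 0]'

```text
time: 10.3
tool_pos: [596.2, 162.0, 242.4]
tcp_rot: [-3.141, -0.0, 2.758]
contact_force: [-0.2, -1.1, -1.1]
grip_width: 31.1
finger_force: 30.0
```

Request:
arm_command --gripper '[10, 10, 10, 10, 10]' --pt "0 0 0.03" --pt "0 0 0.03" --pt "0 0 0.03" --pt "0 0 0.03" --pt "0 0 0.03" --twist '[0, 0, 0, 0, 0]'

```text
time: 10.92
tool_pos: [596.3, 162.0, 238.8]
tcp_rot: [3.141, 0.0, 2.758]
contact_force: [-1.2, -0.9, 0.6]
grip_width: 31.0
finger_force: 30.0
```

Request:
arm_command --gripper '[10, 10, 10, 10, 10]' --pt "0 0 0.03" --pt "0 0 0.03" --pt "0 0 0.03" --pt "0 0 0.03" --pt "0 0 0.03" --twist '[0, 0, 0, 0, 0]'

```text
time: 11.55
tool_pos: [596.3, 162.0, 235.0]
tcp_rot: [3.142, 0.0, 2.758]
contact_force: [0.5, -2.0, 1.2]
grip_width: 30.3
finger_force: 30.0
```

Request:
arm_command --gripper '[10, 10, 10, 10, 10]' --pt "0 0 0.02" --pt "0 0 0.02" --pt "0 0 0.02" --pt "0 0 0.02" --pt "0 0 0.02" --twist '[0, 0, 0, 0, 0]'

```text
time: 12.18
tool_pos: [596.3, 162.0, 232.5]
tcp_rot: [3.142, 0.0, 2.758]
contact_force: [-0.5, -2.1, 1.9]
grip_width: 31.0
finger_force: 30.0
```

```bash
python3 - <<'E'
from h import *
s=capture("side"); s2=capture("top")
a=cv2.resize(s[120:280,280:400],(450,600),interpolation=2); 
cv2.imwrite("pics/w4.png",a[:,:,::-1])
o=get_obs();print(o['tool_pos'],o['contact_force'],w2p("side",o['tool_pos']-[0,0,74.5]))
E
```

```text
[596.25384968 161.99646055 232.47786341] [-0.99747654 -2.05188343  0.44580536] [331.75715107 177.38819387]
```

View pics/w4.png

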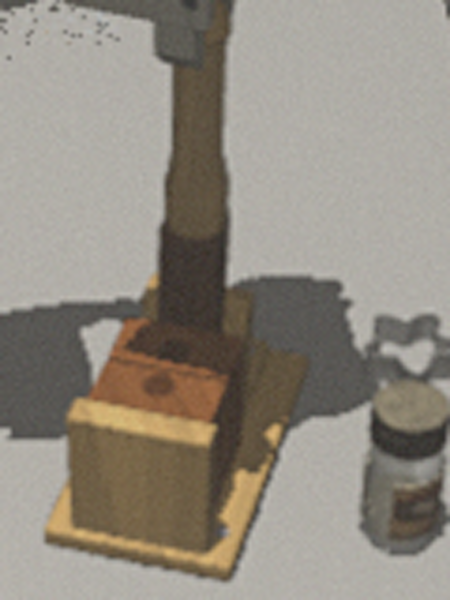

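The foot sits squarely on the wedge head at crop (195,232), and the parting joint is still slightly open. I'll carry on in small steps.

Request:
arm_command --gripper '[10, 10, 10, 10, 10]' --pt "0 0 0.02" --pt "0 0 0.02" --pt "0 0 0.02" --pt "0 0 0.02" --pt "0 0 0.02" --twist '[0, 0, 0, 0, 0]'

```text
time: 12.9
tool_pos: [596.3, 162.0, 230.0]
tcp_rot: [3.142, 0.0, 2.758]
contact_force: [-1.9, -1.6, 1.5]
grip_width: 30.5
finger_force: 30.0
```

Request:
arm_command --gripper '[10, 10, 10, 10, 10]' --pt "0 0 0.02" --pt "0 0 0.02" --pt "0 0 0.02" --pt "0 0 0.02" --pt "0 0 0.02" --twist '[0, 0, 0, 0, 0]'

```text
time: 13.52
tool_pos: [596.3, 162.0, 227.5]
tcp_rot: [3.142, 0.0, 2.758]
contact_force: [-1.0, -2.6, 2.2]
grip_width: 30.6
finger_force: 30.0
```

Request:
arm_command --gripper '[10, 10, 10, 10, 10]' --pt "0 0 0.02" --pt "0 0 0.02" --pt "0 0 0.02" --pt "0 0 0.02" --pt "0 0 0.02" --twist '[0, 0, 0, 0, 0]'

```text
time: 14.15
tool_pos: [596.3, 162.0, 225.0]
tcp_rot: [3.142, 0.0, 2.758]
contact_force: [-0.5, -2.5, 1.9]
grip_width: 30.4
finger_force: 30.0
```

Request:
arm_command --gripper '[10, 10, 10, 10, 10]' --pt "0 0 0.02" --pt "0 0 0.02" --pt "0 0 0.02" --pt "0 0 0.02" --pt "0 0 0.02" --twist '[0, 0, 0, 0, 0]'

```text
time: 14.78
tool_pos: [596.3, 162.0, 222.5]
tcp_rot: [3.142, 0.0, 2.758]
contact_force: [-2.0, -3.1, 3.4]
grip_width: 30.9
finger_force: 30.0
```

Request:
arm_command --gripper '[10, 10, 10, 10, 10]' --pt "0 0 0.02" --pt "0 0 0.02" --pt "0 0 0.02" --pt "0 0 0.02" --pt "0 0 0.02" --twist '[0, 0, 0, 0, 0]'

```text
time: 15.4
tool_pos: [596.4, 162.3, 220.0]
tcp_rot: [3.141, 0.0, 2.758]
contact_force: [-0.6, 1.6, -0.3]
grip_width: 31.1
finger_force: 30.0
```

Request:
arm_command --gripper '[10, 10, 10, 10, 10]' --pt "0 0 0.02" --pt "0 0 0.02" --pt "0 0 0.02" --pt "0 0 0.02" --pt "0 0 0.02" --twist '[0, 0, 0, 0, 0]'

```text
time: 16.02
tool_pos: [596.3, 162.0, 217.5]
tcp_rot: [3.141, 0.0, 2.758]
contact_force: [-0.7, 0.1, 0.0]
grip_width: 30.9
finger_force: 30.0
```

```bash
python3 - <<'E'
from h import *
s=capture("side"); s2=capture("top")
a=cv2.resize(s[120:270,290:390],(400,600),interpolation=2); b=cv2.resize(s2[195:295,190:310],(400,333),interpolation=2)
cv2.imwrite("pics/w5.png",np.hstack([a,cv2.copyMakeBorder(b,0,267,0,0,0)])[:,:,::-1])
E
```

```text
(no output)
```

View pics/w5.png

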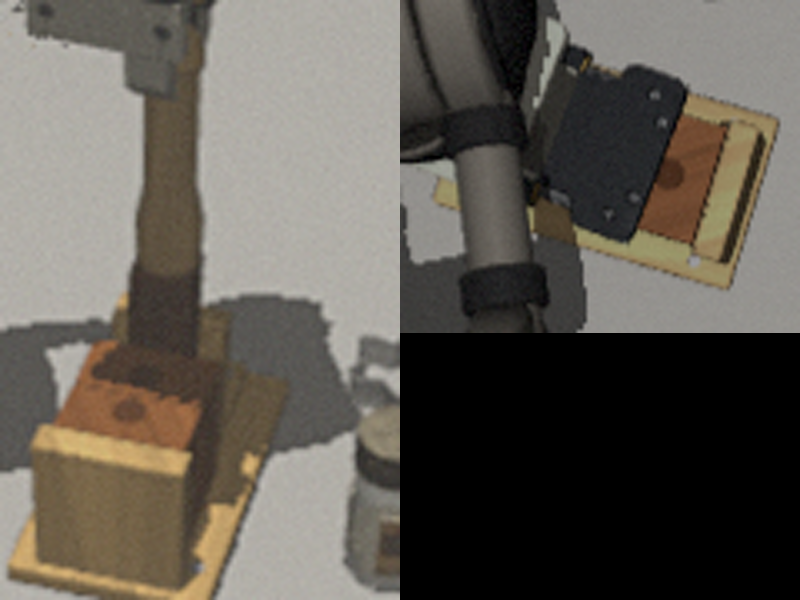

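The pestle is still square on the wedge, at crop (165,265), and the joint line is nearly closed. I'll go on.

Request:
arm_command --gripper '[10, 10, 10, 10, 10]' --pt "0 0 0.02" --pt "0 0 0.02" --pt "0 0 0.02" --pt "0 0 0.02" --pt "0 0 0.02" --twist '[0, 0, 0, 0, 0]'

```text
time: 16.75
tool_pos: [596.3, 162.0, 215.0]
tcp_rot: [3.142, 0.0, 2.758]
contact_force: [0.7, -0.3, 1.0]
grip_width: 30.5
finger_force: 30.0
```

Request:
arm_command --gripper '[10, 10, 10, 10, 10]' --pt "0 0 0.02" --pt "0 0 0.02" --pt "0 0 0.02" --pt "0 0 0.02" --pt "0 0 0.02" --twist '[0, 0, 0, 0, 0]'

```text
time: 17.38
tool_pos: [596.3, 162.0, 212.5]
tcp_rot: [-3.142, 0.0, 2.758]
contact_force: [-0.6, -0.7, 1.3]
grip_width: 30.8
finger_force: 30.0
```

Request:
arm_command --gripper '[10, 10, 10, 10, 10]' --pt "0 0 0.02" --pt "0 0 0.02" --pt "0 0 0.02" --pt "0 0 0.02" --pt "0 0 0.02" --twist '[0, 0, 0, 0, 0]'

```text
time: 18.0
tool_pos: [596.3, 162.0, 210.0]
tcp_rot: [3.142, 0.0, 2.758]
contact_force: [-0.0, -0.7, 1.7]
grip_width: 31.0
finger_force: 30.0
```

Request:
arm_command --gripper '[10, 10, 10, 10, 10]' --pt "0 0 0.02" --pt "0 0 0.02" --pt "0 0 0.02" --pt "0 0 0.02" --pt "0 0 0.02" --twist '[0, 0, 0, 0, 0]'

```text
time: 18.62
tool_pos: [597.1, 161.9, 209.2]
tcp_rot: [3.14, 0.003, 2.758]
contact_force: [-1.4, -2.4, 10.2]
grip_width: 30.5
finger_force: 30.0
```

Request:
arm_command --gripper '[10, 10, 10, 10, 10]' --pt "0 0 0.01" --pt "0 0 0.01" --pt "0 0 0.01" --pt "0 0 0" --pt "0 0 0" --twist '[0, 0, 0, 0, 0]'

```text
time: 19.25
tool_pos: [597.3, 161.8, 209.0]
tcp_rot: [3.14, 0.004, 2.758]
contact_force: [-1.3, -2.9, 10.8]
grip_width: 30.6
finger_force: 30.0
```

Request:
arm_command --gripper '[10, 10, 10, 10, 10]' --pt "0 0 0.01" --pt "0 0 0.01" --pt "0 0 0.01" --pt "0 0 0.01" --pt "0 0 0" --twist '[0, 0, 0, 0, 0]'

```text
time: 19.88
tool_pos: [597.7, 161.8, 208.7]
tcp_rot: [3.139, 0.005, 2.758]
contact_force: [-1.2, -2.1, 13.8]
grip_width: 30.9
finger_force: 30.0
```

Request:
arm_command --gripper '[10, 10, 10, 10, 10]' --pt "0 0 0.01" --pt "0 0 0.01" --pt "0 0 0.01" --pt "0 0 0.01" --pt "0 0 0" --twist '[0, 0, 0, 0, 0]'

```text
time: 20.5
tool_pos: [598.0, 161.7, 208.5]
tcp_rot: [3.139, 0.007, 2.758]
contact_force: [-1.7, -3.0, 18.0]
grip_width: 30.9
finger_force: 30.0
```

Pressed home with about 20 N. Lifting off and carrying the pestle back.

Request:
arm_command --gripper '[10, 10, 10, 10, 10]' --pt "0 0 -0.1" --pt "0 0 -0.2" --pt "0 0 -0.5" --pt "0 0 -1" --pt "0 0 -0.4" --twist '[0, 0, 0, 0, 0]'

```text
time: 21.12
tool_pos: [596.8, 162.3, 261.3]
tcp_rot: [3.14, 0.002, 2.758]
contact_force: [0.1, -0.3, -3.1]
grip_width: 31.0
finger_force: 30.0
```

Request:
arm_command --gripper '[10, 10, 10, 10, 10]' --pt "-0.15 -1 0" --pt "-0.15 -1 0" --pt "-0.15 -1 0" --pt "-0.15 -1 0" --pt "-0.15 -1 0" --twist '[0, 0, 0, 0, 0]'

```text
time: 21.75
tool_pos: [566.4, 38.5, 259.4]
tcp_rot: [-3.142, -0.001, 2.758]
contact_force: [-0.1, 0.2, -3.2]
grip_width: 30.6
finger_force: 30.0
```

Request:
arm_command --gripper '[10, 10, 10, 10, 10]' --pt "-0.15 -1 0" --pt "-0.15 -1 0" --pt "-0.15 -1 0" --pt "-0.15 -1 0" --pt "-0.15 -1 0" --twist '[0, 0, 0, 0, 0]'

```text
time: 22.38
tool_pos: [537.0, -84.4, 259.4]
tcp_rot: [3.141, -0.001, 2.758]
contact_force: [-0.2, -0.5, -2.6]
grip_width: 30.9
finger_force: 30.0
```

Request:
arm_command --gripper '[10, 10, 10, 10, 10]' --pt "-0.15 -1 0" --pt "-0.15 -1 0" --pt "-0.15 -1 0.3" --pt "-0.15 -1 0.5" --pt "-0.15 -0.9 0.5" --twist '[0, 0, 0, 0, 0]'

```text
time: 23.0
tool_pos: [508.6, -205.1, 226.6]
tcp_rot: [3.141, -0.001, 2.758]
contact_force: [-0.5, 0.4, -3.4]
grip_width: 30.9
finger_force: 30.0
```

Request:
arm_command --gripper '[10, 10, 10, 10, 10]' --pt "0 -0.2 0.8" --pt "0 0 0.8" --pt "0 0 0.8" --pt "0 0 0.8" --pt "0 0 0.4" --twist '[0, 0, 0, 0, 0]'

```text
time: 23.62
tool_pos: [506.5, -208.6, 136.0]
tcp_rot: [3.141, -0.002, 2.758]
contact_force: [0.3, 0.6, -2.3]
grip_width: 30.7
finger_force: 30.0
```

```bash
python3 - <<'E'
from h import *
o=get_obs(); print(o['tool_pos'],o['contact_force'])
s=capture("side"); s2=capture("top"); im=capture("wrist")
t=o['tool_pos'];print("foot px pred side",w2p("side",t-[0,0,74.5]))
a=cv2.resize(s[230:430,220:390],(340,400),interpolation=2); b=cv2.resize(s2[195:295,190:310],(400,333),interpolation=2)
cv2.imwrite("pics/w6.png",np.hstack([a,cv2.copyMakeBorder(b,0,67,0,0,0)])[:,:,::-1])
E
```

```text
[ 506.53653019 -208.63179494  135.96370481] [ 0.27413656  0.56584852 -2.27760936]
foot px pred side [287.18665177 356.15816921]
```

View pics/w6.png

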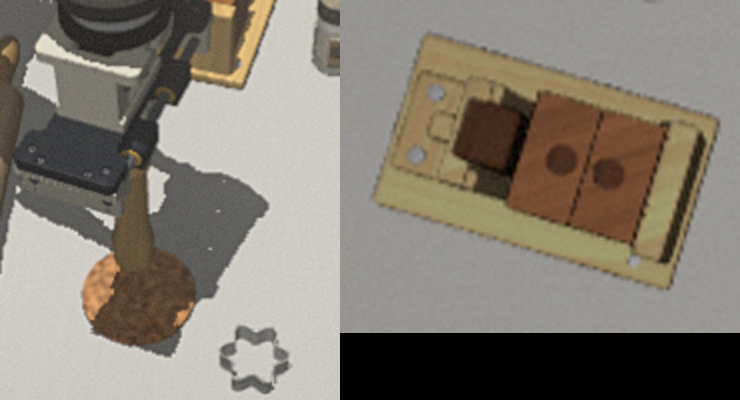

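The mould is shut, with the joint line at crop (585,165) closed, and the wedge stands upright. The pestle is above the middle of the coaster. Lowering it.

Request:
arm_command --gripper '[10, 10, 10, 10, 10]' --pt "0 0 0.6" --pt "0 0 0.6" --pt "0 0 0.4" --pt "0 0 0.3" --pt "0 0 0.12" --twist '[0, 0, 0, 0, 0]'

```text
time: 24.4
tool_pos: [507.0, -209.0, 86.2]
tcp_rot: [3.141, -0.001, 2.758]
contact_force: [0.8, 0.1, -3.6]
grip_width: 30.6
finger_force: 30.0
```

Request:
arm_command --gripper '[10, 10, 10, 10, 10]' --pt "0 0 0.02" --pt "0 0 0.02" --pt "0 0 0.02" --pt "0 0 0.02" --pt "0 0 0" --twist '[0, 0, 0, 0, 0]'

```text
time: 25.02
tool_pos: [507.1, -209.0, 84.8]
tcp_rot: [3.142, 0.0, 2.758]
contact_force: [-0.6, -0.0, -3.1]
grip_width: 30.9
finger_force: 30.0
```

Request:
arm_command --gripper '[10, 10, 10, 10, 10]' --pt "0 0 0.02" --pt "0 0 0.02" --pt "0 0 0.02" --pt "0 0 0.02" --pt "0 0 0" --twist '[0, 0, 0, 0, 0]'

```text
time: 25.65
tool_pos: [507.1, -209.0, 82.7]
tcp_rot: [3.141, -0.0, 2.758]
contact_force: [0.1, -0.0, -1.8]
grip_width: 30.6
finger_force: 30.0
```

Request:
arm_command --gripper '[10, 10, 10, 10, 10]' --pt "0 0 0.01" --pt "0 0 0.01" --pt "0 0 0.01" --pt "0 0 0" --pt "0 0 0" --twist '[0, 0, 0, 0, 0]'

```text
time: 26.28
tool_pos: [507.4, -209.3, 82.5]
tcp_rot: [-3.141, 0.001, 2.758]
contact_force: [-0.8, 0.5, 3.1]
grip_width: 30.6
finger_force: 30.0
```

Touched down. Releasing slowly, then rising straight up.

Request:
arm_command --gripper '[31, 33, 36, 40, 45]' --pt "0 0 0" --pt "0 0 0" --pt "0 0 0" --pt "0 0 0" --pt "0 0 0" --twist '[0, 0, 0, 0, 0]'

```text
time: 26.9
tool_pos: [506.9, -208.9, 81.7]
tcp_rot: [3.141, -0.001, 2.758]
contact_force: [0.3, -0.1, 0.2]
grip_width: 44.1
finger_force: 0.0
```

Request:
arm_command --gripper '[55, 70, 85, 91.8, 91.8]' --pt "0 0 0" --pt "0 0 0" --pt "0 0 0" --pt "0 0 0" --pt "0 0 0" --twist '[0, 0, 0, 0, 0]'

```text
time: 27.52
tool_pos: [507.1, -209.1, 82.0]
tcp_rot: [3.142, 0.0, 2.758]
contact_force: [0.6, -0.3, -0.0]
grip_width: 89.2
finger_force: 0.0
```

Request:
arm_command --gripper '[91.8, 91.8, 91.8, 91.8, 91.8]' --pt "0 0 0" --pt "0 0 -0.2" --pt "0 0 -0.6" --pt "0 0 -0.8" --pt "0 0 -0.8" --twist '[0, 0, 0, 0, 0]'

```text
time: 28.15
tool_pos: [507.3, -209.2, 143.8]
tcp_rot: [-3.142, 0.001, 2.758]
contact_force: [-0.6, -0.4, 0.5]
grip_width: 91.9
finger_force: 0.0
```

Request:
arm_command --gripper '[91.8, 91.8, 91.8, 91.8, 91.8]' --pt "0 0 -0.8" --pt "0 0 -1" --pt "0 0 -1" --pt "0 0 -0.5" --pt "0 0 0" --twist '[0, 0, 0, 0, 0]'

```text
time: 28.78
tool_pos: [507.4, -209.2, 225.5]
tcp_rot: [-3.141, 0.002, 2.758]
contact_force: [0.6, 0.2, -0.5]
grip_width: 91.9
finger_force: 0.0
```

```bash
python3 - <<'E'
from h import *
s=capture("side")
cv2.imwrite("pics/w7.png",cv2.resize(s[130:430,210:430],(440,600))[:,:,::-1])
E
```

```text
(no output)
```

View pics/w7.png

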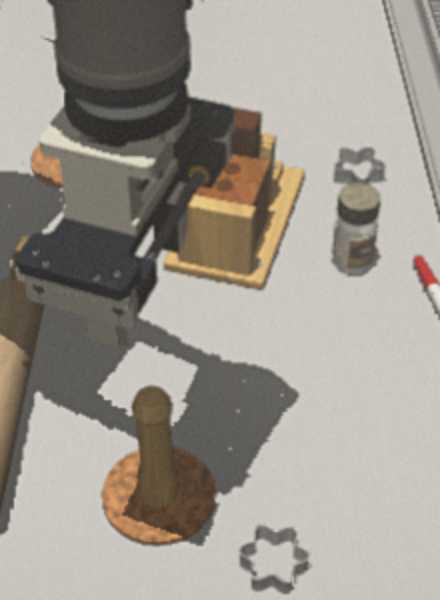

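The pestle stands upright in the middle of its coaster, at crop (157,495). The gripper is clear, and the jar and cutters look untouched.

```bash
python3 -c "
from plant import *
print(close_job())"
```

```text
the job is handed in; nothing more can be done
None
```

I handed the job in at about 29 s: the wedge was pressed home with about 20 N and the mould looked shut in the camera, with the pestle upright on its coaster and the jar and cutters apparently unmoved; no verdict was returned.

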